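Sweep the loose wheels off the repair board into the parts tray

ROBOT

A 7-joint arm with a two-finger parallel gripper is mounted at the origin on the work surface. World frame = base frame: x ahead of the robot, y to its left, z up, the work surface at z = 0. Lengths are in m, angles in rad, forces in N, time in s.
With the tool pointing down it reaches from about 0.425 to 0.925 m from the base axis. Payload 6.8 kg.
Tool frame: the origin (TCP) lies at the very end of the fingers, on their centre line; the grasp point (between the pads) lies 19 mm behind it; z points along the fingers, y is the line along which they close (so a half turn about z gives the same grasp; the last joint's range is limited). The gripper opens to 85 mm and grips with 20 to 120 N. Pads are 22 mm wide; open, the fingers measure 114 mm over their backs; the gripper's body (76 mm by 85 mm) begins 54 mm behind the grasp point. The pads swing forward as they close: fully open they stand 13 mm farther back than shut.
Start: joints at [-1.388, 0.477, 0.022, 1.555, -0.011, 1.109, -0.083], TCP at [0.194, 0.647, 0.231] pointing down, gripper open.
Joint ranges: [-2.96, 2.96], [-0.34, 2.1], [-1.41, 1.46], [0.24, 2.44], [-1.37, 4.51], [0.17, 1.92], [-2.96, 2.96]. Speed limits (rad/s): [2.39, 2.39, 3.14, 3.14, 3.14, 3.14, 3.14].

INTERFACE

Orientations are given as a unit quaternion [w, x, y, z].
In Python, from station import monitor, eyes, bot gives the robot as it stands.
- The arm moves only by the tool step_hand, called after "Call:" as name(argument=value, ...) on one line, values as JSON. Schema: {"type":"object","properties":{"moves":{"type":"array","items":{"type":"object","properties":{"trans":{"type":"array","items":{"type":"number"},"minItems":3,"maxItems":3},"rz":{"type":"number"},"aperture":{"type":"number"}},"additionalProperties":false,"required":["aperture"]},"minItems":1,"maxItems":20},"grip_n":{"type":"number"},"only":{"type":"string"},"quiet":{"type":"boolean"},"lines":{"type":"string"}},"required":["moves"],"additionalProperties":false}. moves is a list of rows, 1 to 20 of them, each an object with the fields trans (a list: dx, dy, dz in shares of the most that a row can go, 1 being 50 mm), rz (a turn about the tool's z in normalised numbers (1 is pi rad)), aperture (the opening from 0.0 (shut) to 1.0 (fully open)); a field left out counts as zero (the opening has to be given); each row shifts and turns the commanded pose from where the row before left it, along the tool's axes as they then stand; what a row does not reach is not made up. A row lasts 1/10 s, in which the tool goes at most 0.05 m and 0.15 rad, less where a joint would pass 70% of its speed; a pose out of reach is approached as far as the arm can. The fingers move at their own pace and stop on an object; grip_n is the grip in N (left out, the last holds). Time passes only in rows, so rows that do not move let the fingers close. The tool returns the time, the measured TCP pose, the force, the opening and the grip force at its end. only (a regular expression) keeps the lines of the reply that match it, lines (a string "A,B") keeps lines A to B, and quiet returns only ok. A shift or turn number past 1, either way, is cut back to 1. Input that does not fit is refused with a message, and nothing moves.
- monitor.get_obs(): the state, without advancing time (a new reading comes with each control period).
- eyes.read_camera(name): name is "scene" or "top" or "wrist"; returns the picture (420x560x3 uint8, blue, green, red); there is no depth.
- eyes.camera_info(name): a dict with "vertical_fov" (degrees; the focal length in pixels is half the picture's height over the tangent of half this angle, whatever the lens; pixels are square), "cx", "cy" (the principal point, pixels), "view" (4x4, takes a point from world to camera coordinates); the wrist camera has in their place "hand_eye" (4x4, takes a point from camera to tool coordinates, whose origin is the TCP and whose axes are the flange's). Camera axes: x right, y up, looking along -z (the intrinsics and any distortion apply to the point x, -y, -z); pixel columns grow to the right and rows downward; lengths in m; the calibration is good to about 2 mm. A picture is of the moment at which its call begins: read the wrist's pose just before it. camera_info takes no time and is no camera call.
- bot.hand_in(): hands the job in; it is judged then, once.
The state is a dict: "t": time; "q": joint angles; "joint_vel": joint speeds; "joint_torque": joint torques, N m; "eef_pos": TCP position; "tool_rot": TCP orientation; "contact_force": force on the tool from outside, world axes, zero at the start; "torque": the same for the moment, N m; "gripper_width": opening from 0.0 (shut) to 1.0 (fully open); "grasp_force": force on a finger pad.
Only numpy, scipy, OpenCV 4.12 (cv2) and the standard library are available. Lean on these libraries where they do the work, as an engineer would, in place of code of your own. Each camera call takes 0.05 s, during which the arm holds its last target. There are 200 camera calls.

TASK

Clear the toy repairer's board: with the fingertips, sweep the four loose bus wheels across the board and off its edge into the steel parts tray that lies against it. Push them, do not pick any up, and leave the rabbit figure, the glue pot, the screwdriver and the file where they are.

Things in the scene. Friction and masses are not known exactly. Their poses are not given: they have to be found in the camera images.
- wheel1: Loose toy-bus wheel, black tyre with a grey hub, lying flat on the board: a disc 36 mm across and 14 mm thick, 30 g. Origin at its centre (7 mm above the board while it lies flat), z along its axle. It slides when pushed from the side, and may land any way up when it drops off the board.
- wheel2: Loose toy-bus wheel, black tyre with a grey hub, lying flat on the board: a disc 36 mm across and 14 mm thick, 30 g. Origin at its centre (7 mm above the board while it lies flat), z along its axle. It slides when pushed from the side, and may land any way up when it drops off the board.
- wheel3: Loose toy-bus wheel, black tyre with a grey hub, lying flat on the board: a disc 36 mm across and 14 mm thick, 30 g. Origin at its centre (7 mm above the board while it lies flat), z along its axle. It slides when pushed from the side, and may land any way up when it drops off the board.
- wheel4: Loose toy-bus wheel, black tyre with a grey hub, lying flat on the board: a disc 36 mm across and 14 mm thick, 30 g. Origin at its centre (7 mm above the board while it lies flat), z along its axle. It slides when pushed from the side, and may land any way up when it drops off the board.
- board: White work board, 340 mm (its x) by 420 mm (its y), fixed. Origin under its centre at bench height; its top is 35 mm above the bench. The tray lies along one of its two short edges (at its y = +210 mm or -210 mm).
- tray: Shallow open steel parts tray, fixed on the bench, touching distance (2 mm) from one short edge of the board, at the left or the right. 260 mm along the board's edge (its x) by 120 mm (its y), walls 3 mm thick, rim 28 mm high (30 mm with its rolled edge), so the rim is 5 mm below the board's top. Origin under its centre at bench height; inner floor 3 mm above it.
- pots: Wooden block of small paint pots along the board's other short edge, fixed: 240 mm (its x) by 70 mm (its y), 60 mm high. Origin under its centre at bench height. Not part of the job.
- figure: Small rabbit figure standing loose on the board among the wheels: round foot 35 mm across, about 70 mm tall with its ears, 60 g. Origin at the centre of its underside. Leave it alone.
- glue: Small clear glue pot with a white lid standing loose on the board among the wheels: 41 mm across, 49 mm tall, 90 g. Origin at the centre of its underside. Leave it alone.
- screwdriver: Screwdriver lying on the board along its near long edge (the board's -x side), 160 mm long, red handle 26 mm thick. Its own x runs along its length, handle towards -x; origin at the middle of its length, at its underside. Leave it alone.
- file: Hand file lying on the board along its far long edge (the board's +x side), 160 mm long, black handle up to 13 mm thick, flat dark blade 10 mm wide. Its own x runs along its length, handle towards -x; origin at the middle of its length, at its underside. Leave it alone.

How it is judged:
By the outcome, as a careful person would: the job done as asked, in the order asked, and still so for the second after the job is handed in, with the robot touching nothing.
It also fails if it takes over 64 s, if anything falls off the work surface, if the arm or the gripper's body presses on something with over 40 N, if the wrist force passes 120 N, or if a joint passes its speed limit or range.

## Working session

There is one attempt and no reset: what is moved stays moved. The work goes in short steps, Python scripts to look and compute and a tool call to move; the robot and the scene stay as the last step left them, time stands still between calls to the robot, and variables do not carry over. Pictures are saved under pics/ and viewed, at most 10 in all, crops included, and the job is handed in when it is done.

```bash
mkdir -p pics; python3 - <<'E'
from station import monitor, eyes, bot
import cv2
o=monitor.get_obs();print({k:o[k] for k in('t','eef_pos','tool_rot','gripper_width')})
for n in("top","scene"):
    print(n,eyes.camera_info(n));cv2.imwrite(f'pics/{n}0.png',eyes.read_camera(n))
E
```

```text
{'t': 0.0, 'eef_pos': array([0.19338227, 0.64606269, 0.23030452]), 'tool_rot': array([-5.99648525e-05,  1.44879450e-01,  9.89448867e-01, -9.38950301e-04]), 'gripper_width': 0.999332447450728}
top {'vertical_fov': 43.8409655318673, 'cx': 277.05335244712086, 'cy': 207.54641969898384, 'view': array([[ 2.96484754e-03, -9.99868995e-01,  1.59123529e-02,
        -4.41305671e-04],
       [ 9.96419236e-01,  4.29844431e-03,  8.44406901e-02,
        -5.53568766e-01],
       [-8.44980263e-02,  1.56050208e-02,  9.96301444e-01,
        -1.11192952e+00],
       [ 0.00000000e+00,  0.00000000e+00,  0.00000000e+00,
         1.00000000e+00]])}
scene {'vertical_fov': 48.862721450279395, 'cx': 276.2590841664871, 'cy': 206.84234480823002, 'view': array([[ 0.85603997,  0.51686676, -0.00665813, -0.47320837],
       [-0.41088865,  0.68822034,  0.5979325 ,  0.16804692],
       [ 0.31363369, -0.50911837,  0.80151881, -1.0738102 ],
       [ 0.        ,  0.        ,  0.        ,  1.        ]])}
```

View pics/top0.png

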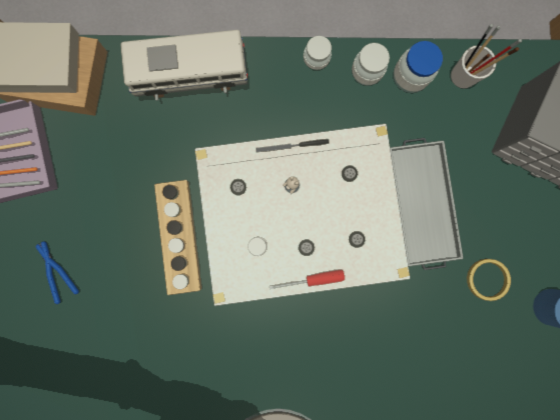

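View pics/scene0.png

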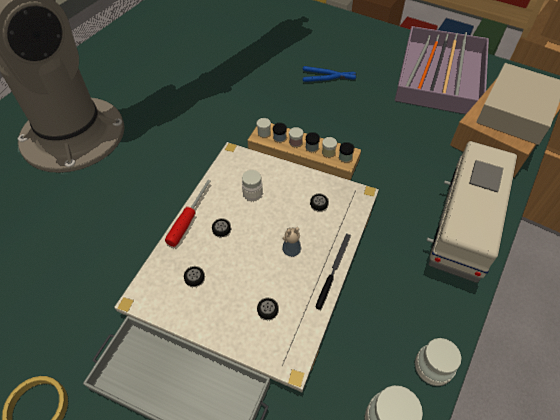

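Both views agree. The tray is on the right in the top view (-y side). Wheels are at about (238,187), (349,174), (306,247) and (357,239), the rabbit at (291,184), the glue pot at (257,246), the screwdriver at about (310,280) and the file at about (293,146).

```bash
cat > h.py <<'E'
from station import monitor, eyes, bot
import cv2, numpy as np
def ray(n,px,z):
    i=eyes.camera_info(n);V=np.array(i['view']);f=210/np.tan(np.radians(i['vertical_fov'])/2)
    d=V[:3,:3].T@np.array([(px[0]-i['cx'])/f,-(px[1]-i['cy'])/f,-1]);c=-V[:3,:3].T@V[:3,3]
    return c+d*(z-c[2])/d[2]
def wheels(im,roi=None):
    m=(im.max(2)<75).astype(np.uint8)*255
    b=np.zeros_like(m);cv2.fillPoly(b,[np.array([[205,160],[380,135],[402,272],[222,296]] if roi is None else roi)],255)
    cs,_=cv2.findContours(m&b,cv2.RETR_EXTERNAL,cv2.CHAIN_APPROX_NONE)
    return [cv2.minEnclosingCircle(c) for c in cs if cv2.contourArea(c)>60]
E
python3 - <<'E'
from h import *
im=cv2.imread('pics/top0.png')
print('board',[ray('top',p,.035).round(4).tolist() for p in [(196,151),(386,126),(408,279),(215,304)]])
for c,r in wheels(im): print(np.round(c,1),round(r,1),ray('top',c,.042).round(4)[:2])
print('tray',[ray('top',p,.03).round(4)[:2].tolist() for p in [(391,149),(442,142),(461,258),(409,266)]])
print('rabbit',ray('top',(292,190),.04)[:2],'rabbit scene',ray('scene',(291,250),.035)[:2],'glue',ray('top',(257,246),.084)[:2],ray('scene',(252,194),.035)[:2])
print('sd',[ray('top',p,.045).round(3)[:2].tolist() for p in [(343,270),(345,284),(308,275),(310,286),(270,288)]])
print('file',[ray('top',p,.04).round(3)[:2].tolist() for p in [(256,151),(329,144)]])
E
```

```text
board [[0.6749, 0.1779, 0.035], [0.7328, -0.2363, 0.035], [0.4005, -0.2786, 0.035], [0.3472, 0.1325, 0.035]]
tray [[0.6828, -0.2477], [0.6991, -0.3604], [0.4455, -0.3955], [0.428, -0.2826]]
rabbit [ 0.59017368 -0.03020674] rabbit scene [ 0.60212533 -0.0293163 ] glue [0.46933009 0.04330291] [0.47042278 0.04342273]
sd [[0.42, -0.138], [0.39, -0.142], [0.409, -0.064], [0.386, -0.068], [0.382, 0.016]]
file [[0.675, 0.048], [0.691, -0.11]]
```

```bash
sed -i 's/im.max(2)<75/im.max(2)<120/' h.py; python3 - <<'E'
from h import *
im=cv2.imread('pics/top0.png'); print(im[187,225:252].max(1))
for c,r in wheels(im): print(np.round(c,1),round(r,1),ray('top',c,.042).round(4)[:2])
e=np.array([.0575,-.4142]);e/=np.linalg.norm(e);print(e)
E
```

```text
[211 214 216 212 185 116  83 103 137 149 140 142 144 142 139 134 146 145
 121  86  89 145 193 210 211 211 212]
[306.  247.2] 7.8 [ 0.4675 -0.0599]
[356.3 239. ] 7.9 [ 0.4854 -0.1676]
[237.8 186.5] 7.8 [0.5968 0.0862]
[349.1 173.3] 8.0 [ 0.6267 -0.1534]
[ 0.1375032  -0.99050132]
```

Units first: shifts go in shares of 50 mm and turns go in shares of pi rad. So 0.1426 rad / 3.1416 = 0.0454.

```bash
cat >> h.py <<'E'
def us():
    o=monitor.get_obs();p=o['eef_pos'];w,x,y,z=o['tool_rot']
    X=np.array([1-2*(y*y+z*z),2*(x*y+w*z)]);E=np.array([.1375,-.9905]);U=np.array([.9905,.1375])
    print('t',round(float(o['t']),2),'u,s,z',np.round([p[:2]@U,p[:2]@E,p[2]],4),'turn left(rad)',round(float(np.arctan2(-X@U,-X@E)),3),'grip',round(float(o['gripper_width']),3),'F',np.round(o['contact_force'],1))
E
```

Call:
step_hand(moves=[{"rz": 0.0454, "aperture": 0.31}, {"rz": 0.0454, "aperture": 0.31}, {"rz": 0.0454, "aperture": 0.31}, {"rz": 0.0454, "aperture": 0.31}, {"rz": 0.0454, "aperture": 0.31}, {"rz": 0.0454, "aperture": 0.31}, {"rz": 0.0454, "aperture": 0.31}, {"rz": 0.0454, "aperture": 0.31}, {"aperture": 0.31}])

```text
t: 1.0
eef_pos: [0.1932, 0.6464, 0.2307]
tool_rot: [0.0, 0.657, 0.754, -0.0]
contact_force: [0.6, 0.9, 1.1]
gripper_width: 0.311
grasp_force: 0.0
```

```bash
python3 -c 'from h import *;us()'
```

```text
t 1.0 u,s,z [ 0.2803 -0.6137  0.2307] turn left(rad) 0.0 grip 0.311 F [0.6 0.9 1.1]
```

In the tool's units: -0.045 m is -0.9, 0.0177 m is 0.354.

Call:
step_hand(moves=[{"trans": [-0.9, 0.354, 0], "aperture": 0.31}, {"trans": [-0.9, 0.354, 0], "aperture": 0.31}, {"trans": [-0.9, 0.354, 0], "aperture": 0.31}, {"trans": [-0.9, 0.354, 0], "aperture": 0.31}, {"trans": [-0.9, 0.354, 0], "aperture": 0.31}, {"trans": [-0.9, 0.354, 0], "aperture": 0.31}, {"trans": [-0.9, 0.354, 0], "aperture": 0.31}, {"trans": [-0.9, 0.354, 0], "aperture": 0.31}, {"trans": [-0.9, 0.354, 0], "aperture": 0.31}, {"trans": [-0.9, 0.354, 0], "aperture": 0.31}, {"trans": [-0.9, 0.354, 0], "aperture": 0.31}, {"trans": [-0.9, 0.354, 0], "aperture": 0.31}, {"trans": [-0.9, 0.354, 0], "aperture": 0.31}, {"trans": [-0.9, 0.354, 0], "aperture": 0.31}, {"trans": [-0.9, 0.354, 0], "aperture": 0.31}, {"trans": [-0.9, 0.354, 0], "aperture": 0.31}, {"trans": [-0.9, 0.354, 0], "aperture": 0.31}, {"trans": [-0.9, 0.354, 0], "aperture": 0.31}, {"aperture": 0.31}])

```text
t: 2.9
eef_pos: [0.6224, -0.1197, 0.2314]
tool_rot: [0.002, 0.658, 0.753, -0.002]
contact_force: [-0.8, -0.5, -0.5]
gripper_width: 0.311
grasp_force: 0.0
```

```bash
python3 -c 'from h import *;us()'
```

```text
t 2.9 u,s,z [0.6    0.2042 0.2314] turn left(rad) -0.004 grip 0.311 F [-0.8 -0.5 -0.5]
```

In the tool's units: 0.04 m is 0.8, 0.03 m is 0.6.

Call:
step_hand(moves=[{"trans": [0.08, 0, 0.8], "aperture": 0.31}, {"trans": [0, 0, 0.8], "aperture": 0.31}, {"trans": [0, 0, 0.8], "aperture": 0.31}, {"trans": [0, 0, 0.6], "aperture": 0.31}, {"trans": [0, 0, 0.4], "aperture": 0.31}, {"trans": [0, 0, 0.24], "aperture": 0.31}, {"trans": [0, 0, 0.18], "aperture": 0.31}, {"aperture": 0.31}, {"aperture": 0.31}])

```text
t: 3.8
eef_pos: [0.6215, -0.1074, 0.0411]
tool_rot: [0.001, 0.656, 0.755, 0.0]
contact_force: [0.0, -0.1, 1.2]
gripper_width: 0.308
grasp_force: 0.0
```

```bash
python3 - <<'E'
from h import *
us();cv2.imwrite('pics/w1.png',eyes.read_camera('wrist'))
E
```

```text
t 3.8 u,s,z [0.6008 0.1919 0.0411] turn left(rad) 0.002 grip 0.308 F [ 0.  -0.1  1.2]
```

View pics/w1.png

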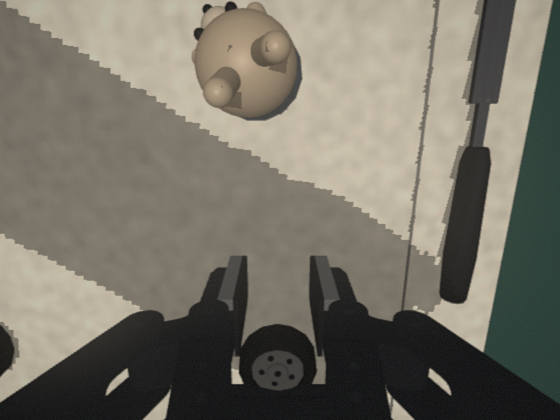

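The wrist view shows the wheel at (277,370), centred between the two fingers at columns 240 and 318, with the rabbit and file clear behind. I'll push now.

In the tool's units: -0.014 m is -0.28, -0.01 m is -0.2.

Call:
step_hand(moves=[{"trans": [0, 0, 0.07], "aperture": 0.31}, {"trans": [-0.2, 0, 0], "aperture": 0.31}, {"trans": [-0.28, 0, 0], "aperture": 0.31}, {"trans": [-0.28, 0, 0], "aperture": 0.31}, {"trans": [-0.28, 0, 0], "aperture": 0.31}, {"trans": [-0.28, 0, 0], "aperture": 0.31}, {"trans": [-0.28, 0, 0], "aperture": 0.31}, {"trans": [-0.28, 0, 0], "aperture": 0.31}, {"trans": [-0.28, 0, 0], "aperture": 0.31}, {"trans": [-0.28, 0, 0], "aperture": 0.31}, {"trans": [-0.28, 0, 0], "aperture": 0.31}, {"trans": [-0.28, 0, 0], "aperture": 0.31}, {"trans": [-0.2, 0, 0], "aperture": 0.31}, {"aperture": 0.31}, {"aperture": 0.31}])

```text
t: 5.35
eef_pos: [0.643, -0.2656, 0.0366]
tool_rot: [-0.0, 0.656, 0.755, 0.0]
contact_force: [-0.7, -0.0, 0.4]
gripper_width: 0.313
grasp_force: 0.0
```

```bash
python3 - <<'E'
from h import *
us();cv2.imwrite('pics/s1.png',eyes.read_camera('scene'))
E
```

```text
t 5.35 u,s,z [0.6004 0.3515 0.0366] turn left(rad) 0.001 grip 0.313 F [-0.7 -0.   0.4]
```

View pics/s1.png

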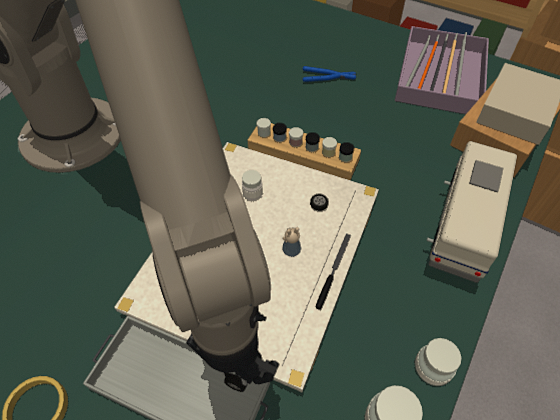

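The arm hides the tray in this view. I'll go on to the wheel nearest the tray on the near side and check the tray from there.

In the tool's units: -0.04 m is -0.8, 0.0317 m is 0.634.

Call:
step_hand(moves=[{"trans": [0, 0, -0.8], "aperture": 0.31}, {"trans": [0, 0, -0.8], "aperture": 0.31}, {"trans": [0.634, -0.572, 0], "aperture": 0.31}, {"trans": [0.634, -0.572, 0], "aperture": 0.31}, {"trans": [0.634, -0.572, 0], "aperture": 0.31}, {"trans": [0.634, -0.572, 0], "aperture": 0.31}, {"trans": [0.634, -0.572, 0], "aperture": 0.31}, {"aperture": 0.31}, {"trans": [0, 0, 0.6], "aperture": 0.31}, {"trans": [0, 0, 0.4], "aperture": 0.31}, {"trans": [0, 0, 0.4], "aperture": 0.31}, {"trans": [0, 0, 0.2], "aperture": 0.31}, {"aperture": 0.31}, {"aperture": 0.31}])

```text
t: 6.8
eef_pos: [0.4799, -0.1287, 0.0371]
tool_rot: [0.0, 0.656, 0.755, 0.0]
contact_force: [0.4, 0.0, -0.1]
gripper_width: 0.306
grasp_force: 0.0
```

```bash
python3 - <<'E'
from h import *
us();cv2.imwrite('pics/w2.png',np.hstack([cv2.resize(eyes.read_camera(n),(400,300)) for n in('wrist','top')]))
E
```

```text
t 6.8 u,s,z [0.4576 0.1935 0.0371] turn left(rad) 0.001 grip 0.306 F [ 0.4  0.  -0.1]
```

View pics/w2.png

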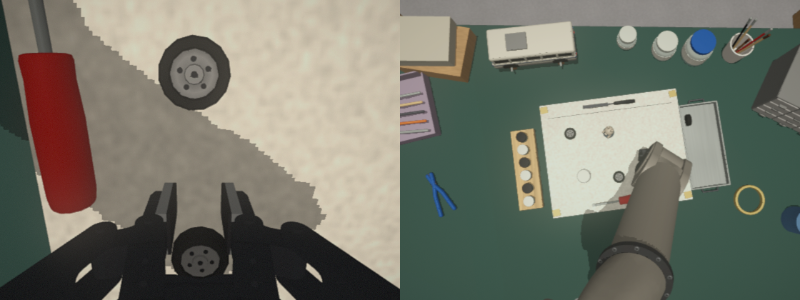

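The first wheel is in the tray, at (688,118) in the right half. In the left half, the second wheel sits centred between the fingers at (200,255). I'll push it with a slight drift towards -u.

In the tool's units: -0.04 m is -0.8, -0.014 m is -0.28.

Call:
step_hand(moves=[{"trans": [-0.2, 0, 0], "aperture": 0.31}, {"trans": [-0.28, -0.03, 0], "aperture": 0.31}, {"trans": [-0.28, -0.03, 0], "aperture": 0.31}, {"trans": [-0.28, -0.03, 0], "aperture": 0.31}, {"trans": [-0.28, -0.03, 0], "aperture": 0.31}, {"trans": [-0.28, -0.03, 0], "aperture": 0.31}, {"trans": [-0.28, -0.03, 0], "aperture": 0.31}, {"trans": [-0.28, -0.03, 0], "aperture": 0.31}, {"trans": [-0.28, -0.03, 0], "aperture": 0.31}, {"trans": [-0.28, -0.03, 0], "aperture": 0.31}, {"trans": [-0.28, -0.03, 0], "aperture": 0.31}, {"trans": [-0.16, 0, 0], "aperture": 0.31}, {"aperture": 0.31}, {"trans": [0, 0, -0.8], "aperture": 0.31}, {"trans": [0, 0, -0.8], "aperture": 0.31}, {"aperture": 0.31}])

```text
t: 8.5
eef_pos: [0.4893, -0.2884, 0.1213]
tool_rot: [0.004, 0.656, 0.755, 0.001]
contact_force: [0.4, -0.9, -0.1]
gripper_width: 0.306
grasp_force: 0.0
```

```bash
python3 -c 'from h import *;us()'
```

```text
t 8.5 u,s,z [0.445  0.353  0.1213] turn left(rad) 0.002 grip 0.306 F [ 0.4 -0.9 -0.1]
```

In the tool's units: 0.0445 m is 0.89, 0.01 m is 0.2.

Call:
step_hand(moves=[{"trans": [0.89, 0.034, 0], "aperture": 0.31}, {"trans": [0.89, 0.034, 0], "aperture": 0.31}, {"trans": [0.89, 0.034, 0], "aperture": 0.31}, {"trans": [0.89, 0.034, 0], "aperture": 0.31}, {"trans": [0.89, 0.034, 0], "aperture": 0.31}, {"trans": [0.89, 0.034, 0], "aperture": 0.31}, {"aperture": 0.31}, {"aperture": 0.31}, {"trans": [0, 0, 0.6], "aperture": 0.31}, {"trans": [0, 0, 0.4], "aperture": 0.31}, {"trans": [0, 0, 0.4], "aperture": 0.31}, {"trans": [0, 0, 0.2], "aperture": 0.31}, {"aperture": 0.31}, {"aperture": 0.31}])

```text
t: 9.9
eef_pos: [0.4597, -0.0224, 0.0369]
tool_rot: [0.0, 0.657, 0.754, -0.0]
contact_force: [0.3, -0.7, 0.3]
gripper_width: 0.306
grasp_force: 0.0
```

```bash
python3 - <<'E'
from h import *
us();cv2.imwrite('pics/w3.png',np.hstack([cv2.resize(eyes.read_camera(n),(400,300)) for n in('wrist','top')]))
E
```

```text
t 9.9 u,s,z [0.4523 0.0854 0.0369] turn left(rad) -0.001 grip 0.306 F [ 0.3 -0.7  0.3]
```

View pics/w3.png

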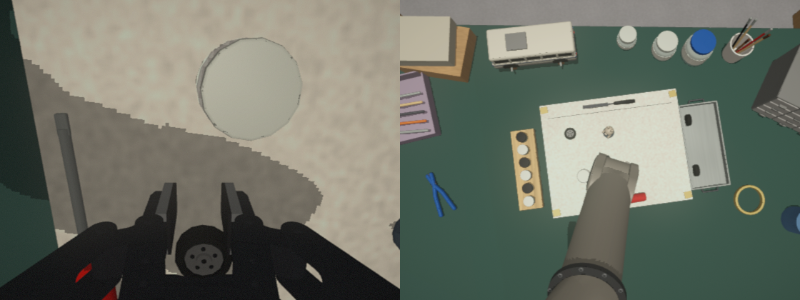

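Two wheels are now in the tray, at (688,118) and (697,170). The third is nested at (203,252), and the glue pot is clear behind the fingers. I'll sweep it with a drift towards +u so it lands between the other two.

In the tool's units: -0.0145 m is -0.29, -0.01 m is -0.2.

Call:
step_hand(moves=[{"trans": [-0.2, 0.04, 0], "aperture": 0.31}, {"trans": [-0.29, 0.05, 0], "aperture": 0.31}, {"trans": [-0.29, 0.05, 0], "aperture": 0.31}, {"trans": [-0.29, 0.05, 0], "aperture": 0.31}, {"trans": [-0.29, 0.05, 0], "aperture": 0.31}, {"trans": [-0.29, 0.05, 0], "aperture": 0.31}, {"trans": [-0.29, 0.05, 0], "aperture": 0.31}, {"trans": [-0.29, 0.05, 0], "aperture": 0.31}, {"trans": [-0.29, 0.05, 0], "aperture": 0.31}, {"trans": [-0.29, 0.05, 0], "aperture": 0.31}, {"trans": [-0.29, 0.05, 0], "aperture": 0.31}, {"trans": [-0.29, 0.05, 0], "aperture": 0.31}, {"trans": [-0.29, 0.05, 0], "aperture": 0.31}, {"trans": [-0.29, 0.05, 0], "aperture": 0.31}, {"trans": [-0.29, 0.05, 0], "aperture": 0.31}, {"trans": [-0.29, 0.05, 0], "aperture": 0.31}, {"trans": [-0.29, 0.05, 0], "aperture": 0.31}, {"trans": [-0.29, 0, 0], "aperture": 0.31}, {"trans": [-0.12, 0, 0], "aperture": 0.31}, {"aperture": 0.31}])

```text
t: 12.0
eef_pos: [0.5373, -0.2769, 0.0368]
tool_rot: [0.0, 0.657, 0.754, -0.0]
contact_force: [-0.4, -1.1, 0.4]
gripper_width: 0.31
grasp_force: 0.0
```

Call:
step_hand(moves=[{"trans": [0, 0, -0.8], "aperture": 0.31}, {"trans": [0, 0, -0.8], "aperture": 0.31}, {"trans": [0, 0, -0.4], "aperture": 0.31}, {"aperture": 0.31}])

```text
t: 12.4
eef_pos: [0.5395, -0.2757, 0.14]
tool_rot: [0.002, 0.656, 0.755, 0.001]
contact_force: [-0.4, 0.1, 0.1]
gripper_width: 0.309
grasp_force: 0.0
```

```bash
python3 -c 'from h import *;us()'
```

```text
t 12.4 u,s,z [0.4964 0.3473 0.14  ] turn left(rad) 0.002 grip 0.309 F [-0.4  0.1  0.1]
```

In the tool's units: 0.0388 m is 0.776, 0.012 m is 0.24, 0.12 rad / 3.1416 = 0.0382.

Call:
step_hand(moves=[{"trans": [0.776, 0.24, 0], "aperture": 0.31}, {"trans": [0.776, 0.24, 0], "aperture": 0.31}, {"trans": [0.776, 0.24, 0], "aperture": 0.31}, {"trans": [0.776, 0.24, 0], "aperture": 0.31}, {"trans": [0.776, 0.24, 0], "aperture": 0.31}, {"trans": [0.776, 0.24, 0], "aperture": 0.31}, {"trans": [0.776, 0.24, 0], "aperture": 0.31}, {"trans": [0.776, 0.24, 0], "aperture": 0.31}, {"trans": [0.776, 0.24, 0], "aperture": 0.31}, {"trans": [0.776, 0.24, 0], "aperture": 0.31}, {"rz": 0.0382, "aperture": 0.31}, {"rz": 0.0382, "aperture": 0.31}, {"rz": 0.0318, "aperture": 0.31}, {"aperture": 0.31}, {"aperture": 0.31}])

```text
t: 13.9
eef_pos: [0.6018, 0.1257, 0.1359]
tool_rot: [-0.0, 0.773, 0.634, -0.001]
contact_force: [0.0, 0.2, 1.1]
gripper_width: 0.313
grasp_force: 0.0
```

```bash
python3 - <<'E'
from h import *
us();cv2.imwrite('pics/w4.png',np.hstack([cv2.resize(eyes.read_camera(n),(400,300)) for n in('wrist','top')]))
E
```

```text
t 13.9 u,s,z [ 0.6134 -0.0418  0.1359] turn left(rad) -0.335 grip 0.313 F [0.  0.2 1.1]
```

View pics/w4.png

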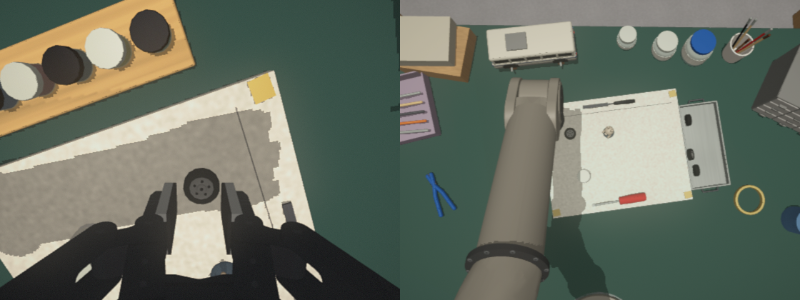

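Three wheels are in the tray, at (688,119), (690,154) and (697,170). The last wheel is at (570,133) in the right half and roughly centred on the fingers. I'll descend behind it.

In the tool's units: 0.03 m is 0.6, 0.003 m is 0.06.

Call:
step_hand(moves=[{"trans": [0, 0.06, 0.6], "aperture": 0.31}, {"trans": [0, 0, 0.6], "aperture": 0.31}, {"trans": [0, 0, 0.4], "aperture": 0.31}, {"trans": [0, 0, 0.24], "aperture": 0.31}, {"trans": [0, 0, 0.14], "aperture": 0.31}, {"aperture": 0.31}, {"aperture": 0.31}])

```text
t: 14.7
eef_pos: [0.6062, 0.1248, 0.0386]
tool_rot: [0.0, 0.774, 0.633, 0.001]
contact_force: [0.1, -0.4, 0.2]
gripper_width: 0.315
grasp_force: 0.0
```

```bash
python3 - <<'E'
from h import *
us();cv2.imwrite('pics/w5.png',eyes.read_camera('wrist'))
E
```

```text
t 14.7 u,s,z [ 0.6176 -0.0403  0.0386] turn left(rad) -0.339 grip 0.315 F [ 0.1 -0.4  0.2]
```

View pics/w5.png

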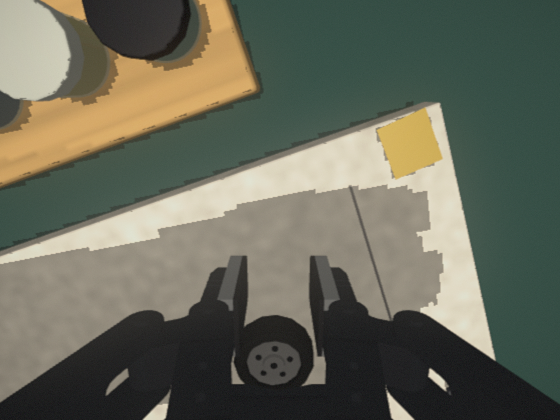

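The wheel is nested at (274,362), with the pots and the board edge well behind. First I'll push diagonally to pass between the rabbit and the glue pot.

In the tool's units: -0.0125 m is -0.25, -0.0123 m is -0.246.

Call:
step_hand(moves=[{"trans": [-0.18, -0.02, 0.02], "aperture": 0.31}, {"trans": [-0.18, -0.02, 0], "aperture": 0.31}, {"trans": [-0.25, -0.132, 0], "aperture": 0.31}, {"trans": [-0.25, -0.132, 0], "aperture": 0.31}, {"trans": [-0.25, -0.132, 0], "aperture": 0.31}, {"trans": [-0.25, -0.132, 0], "aperture": 0.31}, {"trans": [-0.25, -0.132, 0], "aperture": 0.31}, {"trans": [-0.25, -0.132, 0], "aperture": 0.31}, {"trans": [-0.25, -0.132, 0], "aperture": 0.31}, {"trans": [-0.25, -0.132, 0], "aperture": 0.31}, {"trans": [-0.25, -0.132, 0], "aperture": 0.31}, {"trans": [-0.246, -0.02, 0], "aperture": 0.31}, {"trans": [-0.246, -0.02, 0], "aperture": 0.31}, {"trans": [-0.246, -0.02, 0], "aperture": 0.31}, {"trans": [-0.246, -0.02, 0], "aperture": 0.31}, {"trans": [-0.236, 0.082, 0], "aperture": 0.31}, {"trans": [-0.236, 0.082, 0], "aperture": 0.31}, {"trans": [-0.236, 0.082, 0], "aperture": 0.31}, {"trans": [-0.236, 0.082, 0], "aperture": 0.31}, {"aperture": 0.31}])

```text
t: 16.75
eef_pos: [0.5124, -0.0905, 0.0368]
tool_rot: [0.001, 0.775, 0.631, -0.0]
contact_force: [-0.7, -0.4, 0.4]
gripper_width: 0.306
grasp_force: 0.0
```

```bash
python3 - <<'E'
from h import *
us();cv2.imwrite('pics/w6.png',np.hstack([cv2.resize(eyes.read_camera(n),(400,300)) for n in('wrist','top')]))
E
```

```text
t 16.75 u,s,z [0.4951 0.1601 0.0368] turn left(rad) -0.342 grip 0.306 F [-0.7 -0.4  0.4]
```

View pics/w6.png

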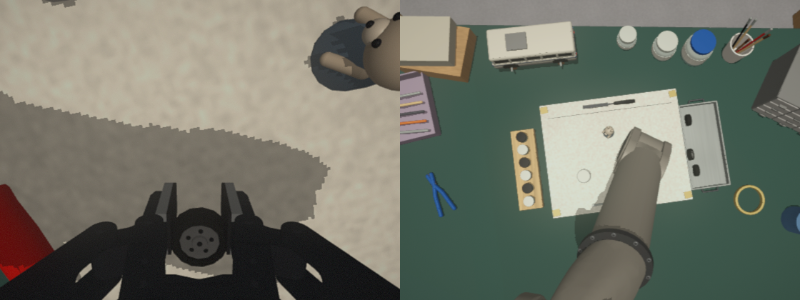

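The wheel is still nested at (200,240), and the rabbit and glue pot haven't moved. I'll straighten up while pushing and finish at the edge.

In the tool's units: -0.013 m is -0.26, -0.0125 m is -0.25, -0.0425 rad / 3.1416 = -0.0135.

Call:
step_hand(moves=[{"trans": [-0.26, 0.08, 0], "rz": -0.0135, "aperture": 0.31}, {"trans": [-0.26, 0.08, 0], "rz": -0.0135, "aperture": 0.31}, {"trans": [-0.26, 0.08, 0], "rz": -0.0135, "aperture": 0.31}, {"trans": [-0.26, 0.08, 0], "rz": -0.0135, "aperture": 0.31}, {"trans": [-0.26, 0.08, 0], "rz": -0.0135, "aperture": 0.31}, {"trans": [-0.26, 0.08, 0], "rz": -0.0135, "aperture": 0.31}, {"trans": [-0.26, 0.08, 0], "rz": -0.0135, "aperture": 0.31}, {"trans": [-0.26, 0.08, 0], "rz": -0.0135, "aperture": 0.31}, {"trans": [-0.25, 0.08, 0], "aperture": 0.31}, {"trans": [-0.25, 0.08, 0], "aperture": 0.31}, {"trans": [-0.25, 0.08, 0], "aperture": 0.31}, {"trans": [-0.25, 0.08, 0], "aperture": 0.31}, {"trans": [-0.25, 0.08, 0], "aperture": 0.31}, {"trans": [-0.25, 0.08, 0], "aperture": 0.31}, {"trans": [-0.25, 0.04, 0], "aperture": 0.31}, {"aperture": 0.31}, {"aperture": 0.31}])

```text
t: 18.55
eef_pos: [0.5763, -0.276, 0.0366]
tool_rot: [-0.0, 0.656, 0.754, -0.0]
contact_force: [-0.4, 0.7, 0.4]
gripper_width: 0.306
grasp_force: 0.0
```

```bash
python3 -c 'from h import *;us()'
```

```text
t 18.55 u,s,z [0.5329 0.3526 0.0366] turn left(rad) 0.001 grip 0.306 F [-0.4  0.7  0.4]
```

Call:
step_hand(moves=[{"trans": [0, 0, -0.8], "aperture": 0.31}, {"trans": [0, 0, -0.8], "aperture": 0.31}, {"trans": [0, 0, -0.8], "aperture": 0.31}, {"trans": [0.9, 0, -0.4], "aperture": 0.31}, {"trans": [0.9, 0, 0], "aperture": 0.31}, {"trans": [0.9, 0, 0], "aperture": 0.31}, {"trans": [0.9, 0, 0], "aperture": 0.31}, {"trans": [0.9, 0, 0], "aperture": 0.31}, {"trans": [0.9, 0, 0], "aperture": 0.31}, {"trans": [0.9, 0, 0], "aperture": 0.31}, {"trans": [0.9, 0, 0], "aperture": 0.31}, {"trans": [0.9, 0, 0], "aperture": 0.31}, {"trans": [0.9, 0, 0], "aperture": 0.31}, {"trans": [0.9, 0, 0], "aperture": 0.31}, {"aperture": 0.31}, {"aperture": 0.31}])

```text
t: 20.15
eef_pos: [0.5067, 0.2159, 0.1766]
tool_rot: [-0.0, 0.655, 0.756, -0.0]
contact_force: [-0.1, -0.6, 0.3]
gripper_width: 0.316
grasp_force: 0.0
```

```bash
python3 - <<'E'
from h import *
us();cv2.imwrite('pics/f.png',np.hstack([cv2.resize(eyes.read_camera(n),(400,300)) for n in('scene','top')]))
cv2.imwrite('pics/f2.png',np.hstack([cv2.resize(a,None,fx=2.8,fy=2.8,interpolation=2) for a in (eyes.read_camera('scene')[280:420,80:200+80],)]))
E
```

```text
t 20.15 u,s,z [ 0.5316 -0.1442  0.1766] turn left(rad) 0.005 grip 0.316 F [-0.1 -0.6  0.3]
```

View pics/f.png

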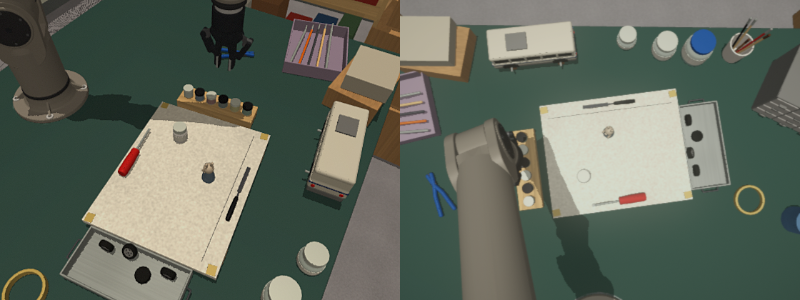

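All four wheels are in the tray. The rabbit, glue pot, screwdriver and file are in their original places, and the arm is clear.

```bash
python3 -c 'from station import bot;print(bot.hand_in())'
```

```text
the job is handed in; nothing more can be done
None
```

All four wheels were swept off the board into the tray in about 20 s; the rabbit, glue pot, screwdriver and file look unmoved in the final pictures, and the job is handed in (no verdict was returned).

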